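# Change the tube gauge over to its short plug

## Robot

A 7-joint arm with a two-finger parallel gripper is mounted at the origin on a cart in front of the work surface, level with it; the furniture and walls round the work are solid. World frame = base frame: x ahead of the robot, y to its left, z up, the work surface at z = 0. Lengths are in m, angles in rad, forces in N, time in s.
With the tool pointing down it reaches from about 0.4 to 0.9 m from the base axis. Payload 5.6 kg.
Tool frame: the origin (TCP) lies where the fingers leave the gripper's body, on its centre line; the fingertips stand 88 mm ahead of it and the grasp point (between the pads) lies 69 mm ahead of it (bot.tip_extent is the distance from the TCP to the fingertips, in m); z points along the fingers, y is the line along which they close (so a half turn about z gives the same grasp; the last joint's range is limited). The gripper opens to 92 mm and grips with 3 to 60 N. Pads are 20 mm wide; open, the fingers measure 128 mm over their backs; the gripper's body (75 mm by 189 mm) begins 69 mm behind the grasp point.
Start: joints at [-1.316, 0.468, -0.012, 1.603, 0.006, 1.071, -0.056], TCP at [0.191, 0.621, 0.303] pointing down, gripper open.
Joint ranges: [-2.53, 2.53], [-0.31, 2.02], [-1.57, 1.55], [0.28, 2.44], [-1.29, 4.43], [0.15, 1.84], [-2.92, 2.92]. Speed limits (rad/s): [2.57, 2.57, 3.14, 3.14, 3.14, 3.14, 3.14].

## Interface

Orientations are given as a rotation vector (axis times angle).
In Python, from workcell import read_state, imaging, bot gives the robot as it stands.
- The arm moves only by the tool drive_tool, never from a script. Its argument "plan" is a list of rows, each a list of 3 entries, a list of its own where there are three numbers: the turn, a rotation vector about the world's x, y, z in rad, then the shift along the world's x, y, z in m, then the closure, from -1 (fully open) to 1 (shut), so that 0 is half open. A call has 1 to 5 rows; each row is the pose to reach, as a shift and turn from the pose commanded when the call began; what a row does not reach only later rows make up. A row lasts 1/12 s, in which the tool goes at most 41.7 mm and 7.16 degrees, less where a joint would pass 70% of its speed; a pose out of reach is approached as far as the arm can. A call with a gripper value outside its range is refused whole. The fingers move at their own pace and stop on an object; the grip force is fixed at half the most. Time passes only in rows, so rows that repeat a pose let the fingers close. It gives the time, the measured TCP pose, the force, the opening and the grip force at its end, in the units of the state.
- read_state(): the state, without advancing time (a new reading comes with each control period).
- imaging.snapshot(name): name is "scene" or "top"; returns a dict with "pixels" (384x512x3 uint8, red, green, blue), "fx", "fy", "cx", "cy" (pixels), "origin" and "rotation" of the camera in the world. Camera axes: x right, y up, looking along -z (the intrinsics and any distortion apply to the point x, -y, -z); pixel columns grow to the right and rows downward; lengths in m; the calibration is good to about 2 mm. A picture is of the moment at which its call begins. There is no depth.
- bot.sign_off(): hands the job in; it is judged then, once.
Trained networks look in the newest picture that a camera, given by its name, has taken for a name from the list of things; names that differ only in an ending like _2 or _b are one class to them, and where a whole thing is asked for, a point or a joint stands for the part that bears it (a point fixed in the world has none). Each returns a list of dicts, best first, with "score" (0 to 1); they miss things now and then, are a little off and sometimes report something else, mostly with a low value. They report only what shows in the picture. A call takes as long as a camera call.
- imaging.regions_of(camera, label): "mask" (384x512 bool, what is visible of it) and "point" ([column, row] in pixels, amid what is visible of it).
The state is a dict: "t": time; "joints": joint angles; "joint_velocities": joint speeds; "tau": joint torques, N m; "eef_pos": TCP position; "eef_rot": TCP orientation; "ft_force": force on the tool from outside, world axes, zero at the start; "torque": the same for the moment, N m; "width": opening from 0.0 (shut) to 1.0 (fully open); "gripper_force": force on a finger pad.
Only numpy, scipy, OpenCV 4.12 (cv2) and the standard library are available. Lean on these libraries where they do the work, as an engineer would, in place of code of your own. Each camera call takes 0.05 s, during which the arm holds its last target. There are 200 camera calls.

## Task

The gauge in the sloping bench bracket shows its long plug; change it over so that the short plug points up and out. Swing the keeper fully clear, lift the gauge out, turn it end for end, lay it fully home in both notches again, then swing the keeper back across the handle to its stop; leave everything else on the bench where it is.

Things in the scene. Friction and masses are not known exactly. Their poses are not given: they have to be found in the camera images.
- cradle: Sloping cradle of a grey steel bracket fixed to the bench. Origin = seat centre, 100 mm above the bench: where the middle of the gauge's handle lies when home. x runs up the slope along the gauge axis (30 deg above level), y level across, z square to both (30 deg off vertical). Between its two saddles the sides are open; the bed plate below (52 mm wide) has its top at z = -28 mm.
- notch_high (a point): Middle of the notch floor of the upper saddle, a dark steel plate 10 mm thick, 44 mm wide, at cradle x = +52.5 mm, top at cradle z = +13.5 mm. Its notch is open along cradle +z: 18.4 mm wide, floor at z = -8 mm, flared to about 26 mm at the top. Axes as the cradle's.
- notch_low (a point): The same point of the like lower saddle, at cradle x = -52.5 mm.
- gauge: Double-ended plug gauge, 189 mm long, about 0.3 kg. Origin: middle of its handle; x towards the long plug. Square aluminium handle 26 x 26 x 88 mm; at each end a square neck 16 x 16 mm, 17 mm long, for the notch (play home: 3.5 mm either way along x, 1.2 mm across), then a 22 mm round plug. Starts home, slid down onto the lower saddle, long plug up the slope; comes out along cradle z.
- long_tip (a point): Centre of the end face of the gauge's long plug (45 mm long, 22 mm thick), 106 mm from the handle's middle. It points up the slope at the start and must end at the low end.
- short_tip (a point): Centre of the end face of the gauge's short plug (22 mm long, 22 mm thick), 83 mm from the handle's middle. It must end pointing up the slope.
- keeper (a joint): Keeper angle, rad. A flat steel arm turning about cradle z at keeper_pivot. 0 = closed at its stop: the arm points along cradle +y across the handle, 2 mm above it. Grows counter-clockwise seen from above, so the knob sweeps to the low end (cradle -x); end stop 1.75. Clear of the gauge from about 1.45. Turns with about 1 N at the knob, stays where left. Starts at 0 to 0.12.
- keeper_pivot (a point): Pivot of the keeper on a 16 mm post, at cradle x = -38, y = -40, z = +15 mm. The arm is 14 mm wide, 6 mm thick (cradle z +15 to +21 mm) and 72 mm long from pivot to knob; a bolt head stands 5 mm above it here. Axes as the cradle's.
- keeper_knob (a point): On the axis of the knob at the keeper's free end: an upright black cylinder 16 mm thick along cradle z, from the arm's top (cradle z +21 mm) to +53 mm. This point is at cradle z = +44 mm.
- counter: Bystander: round grey hand tally counter, 27 x 67 x 55 mm, beside the high end of the bracket. Origin under its centre, on the bench.
- tube_a: Bystander: black rubber tube 27 mm in diameter, 59 mm long, lying behind the bracket. Origin under its centre.
- tube_b: Bystander: another such tube, lying in front of the bracket. Origin under its centre.
- small_gauge: Bystander: smaller plug gauge with round knurled middle, 22 x 97 x 22 mm, lying behind the bracket. Origin under its centre.
- caliper: Bystander: digital caliper, 81 x 236 x 16 mm, lying flat to the right. Origin under its centre.
- mug: Bystander: white mug, 92 x 127 x 95 mm with handle, to the right at the back. Origin under its centre.
- stamp: Bystander: hand stamp with turned wooden handle, 25 x 34 x 64 mm, standing at the back. Origin under its centre.

How it is judged:
On the way, in this order (a step that is already met when the one before it is completed fails the run):
1. the keeper is swung clear of the gauge (value of joint keeper above 1.3 rad), for 0.1 s.
2. the gauge is lifted out of the notches (z of gauge in the frame of cradle above 0.03 m), for 0.1 s.
3. the gauge lies home again, short plug up the slope, keeper still open (x of gauge in the frame of cradle between -0.006 and 0.006 m and y of gauge in the frame of cradle between -0.003 and 0.003 m and z of gauge in the frame of cradle between -0.003 and 0.003 m and angle between the x axis of gauge and the x axis of cradle, either way round below 0.05 rad and x of short_tip in the frame of cradle above 0.06 m and value of joint keeper above 1 rad), for 0.2 s.
At the end, for the whole second after the job is handed in: The gauge lies home in both notches of the cradle, its centre within 6 mm along, 3 mm across and 3 mm in height of the seat centre and its axis within 0.05 rad, short plug on the up-slope side; the keeper is within 0.15 rad of its closed stop; all is at rest (x of gauge in the frame of cradle between -0.006 and 0.006 m and y of gauge in the frame of cradle between -0.003 and 0.003 m and z of gauge in the frame of cradle between -0.003 and 0.003 m and angle between the x axis of gauge and the x axis of cradle, either way round below 0.05 rad and x of short_tip in the frame of cradle above 0.06 m and value of joint keeper below 0.15 rad and linear speed of gauge below 0.02 m/s); the robot touches nothing.
It fails at once if another thing on the bench is moved by more than 30 mm (distance of any of counter, tube_a, tube_b, small_gauge, caliper, mug, stamp from where it was at the start of the episode above 0.03 m).
It also fails if it takes over 72 s, if anything falls off the work surface, if the arm or the gripper's body presses on something with over 40 N, if the wrist force passes 120 N, or if a joint passes its speed limit or range.

## Working session

There is one attempt and no reset: what is moved stays moved. The work goes in short steps, Python scripts to look and compute and a tool call to move; the robot and the scene stay as the last step left them, time stands still between calls to the robot, and variables do not carry over. Pictures are saved under pics/ and viewed, at most 10 in all, crops included, and the job is handed in when it is done.

Besides the shell and the picture viewer there is one more tool, called by a JSON object that holds its "fn" and its "kwargs". drive_tool: Moves the arm, as the interface text tells. Its arguments: {"type":"object","properties":{"plan":{"type":"array"}},"required":["plan"]}

```bash
mkdir -p pics; ls
python3 - <<'E'
from workcell import read_state, imaging, bot
import cv2,numpy as np
s=read_state();print(s['t'],s['eef_pos'],s['eef_rot'],s['width'])
for c in("scene","top"):
    p=imaging.snapshot(c);cv2.imwrite(f"pics/{c}0.png",cv2.resize(p["pixels"][:,:,::-1],None,fx=1.5,fy=1.5,interpolation=cv2.INTER_CUBIC))
    print(c,{k:np.round(v,4).tolist() for k,v in p.items() if k!="pixels"})
    for l in("cradle","gauge","long_tip","short_tip","notch_high","notch_low","keeper_knob","keeper_pivot","keeper"):
        print(l,[(round(r["score"],2),np.round(r["point"],1).tolist(),int(r["mask"].sum())) for r in imaging.regions_of(c,l)[:2]])
E
```

```text
pics
0.0 [0.19064015 0.62097439 0.30173237] [-4.66136783e-01 -3.10666502e+00  2.81937042e-03] 1.0015162075877395
scene {'fx': 478.3224, 'fy': 478.3224, 'cx': 251.6834, 'cy': 193.9393, 'origin': [-0.025, -0.9785, 1.0533], 'rotation': [0.8157, -0.2545, -0.6105]}
cradle [(0.56, [237.3, 214.9], 555)]
gauge [(0.81, [230.2, 207.6], 549)]
long_tip [(0.55, [235.6, 206.3], 512)]
short_tip [(0.85, [236.6, 204.0], 567), (0.36, [236.2, 215.2], 563)]
notch_high [(0.69, [235.1, 215.7], 575), (0.6, [236.5, 206.6], 547)]
notch_low [(0.92, [237.3, 215.7], 628)]
keeper_knob [(0.55, [249.2, 213.0], 131)]
keeper_pivot [(0.62, [234.0, 217.7], 655)]
keeper [(0.6, [249.9, 214.3], 134), (0.42, [236.4, 215.9], 546)]
top {'fx': 444.3372, 'fy': 444.3372, 'cx': 257.6576, 'cy': 186.1537, 'origin': [0.4969, -0.1186, 1.2584], 'rotation': [0.0772, -0.0602, -1.595]}
cradle [(0.88, [275.2, 207.8], 824), (0.75, [297.1, 237.9], 214)]
gauge [(0.6, [262.1, 213.7], 449)]
long_tip [(0.94, [262.4, 214.2], 503)]
short_tip [(0.8, [268.0, 215.2], 505)]
notch_high [(0.62, [274.9, 216.7], 694), (0.48, [265.1, 213.2], 495)]
notch_low [(0.73, [277.4, 218.0], 692)]
keeper_knob [(0.52, [288.8, 210.0], 214)]
keeper_pivot [(0.71, [281.1, 216.6], 796)]
keeper [(0.64, [286.7, 211.6], 189)]
```

Run:
```python
import cv2,numpy as np
a=cv2.imread("pics/scene0.png");b=cv2.imread("pics/top0.png")
a=cv2.resize(a,(512,384),interpolation=cv2.INTER_AREA);b=cv2.resize(b,(512,384),interpolation=cv2.INTER_AREA)
from workcell import imaging
# fresh raw crops
A=imaging.snapshot("scene")["pixels"][:,:,::-1];B=imaging.snapshot("top")["pixels"][:,:,::-1]
f=lambda im,c,r:cv2.resize(im[r:r+80,c:c+100],None,fx=8,fy=7.5 if 0 else 8,interpolation=cv2.INTER_CUBIC)[:600]
cv2.imwrite("pics/sc1.png",f(A,185,170));cv2.imwrite("pics/tc1.png",f(B,220,175))
cv2.imwrite("pics/both.png",np.vstack([cv2.resize(np.hstack([A,B]),(800,300),interpolation=cv2.INTER_AREA)]))
```

```text
(no output)
```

View pics/sc1.png

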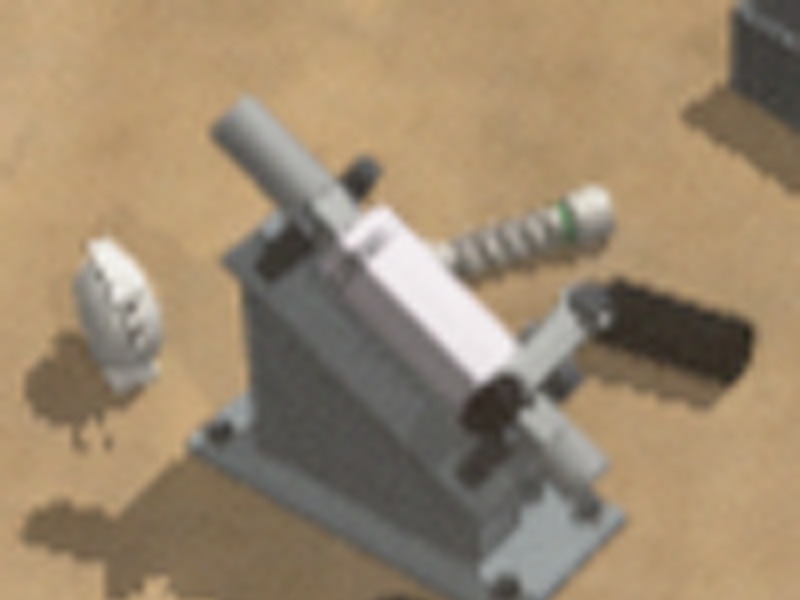

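View pics/tc1.png

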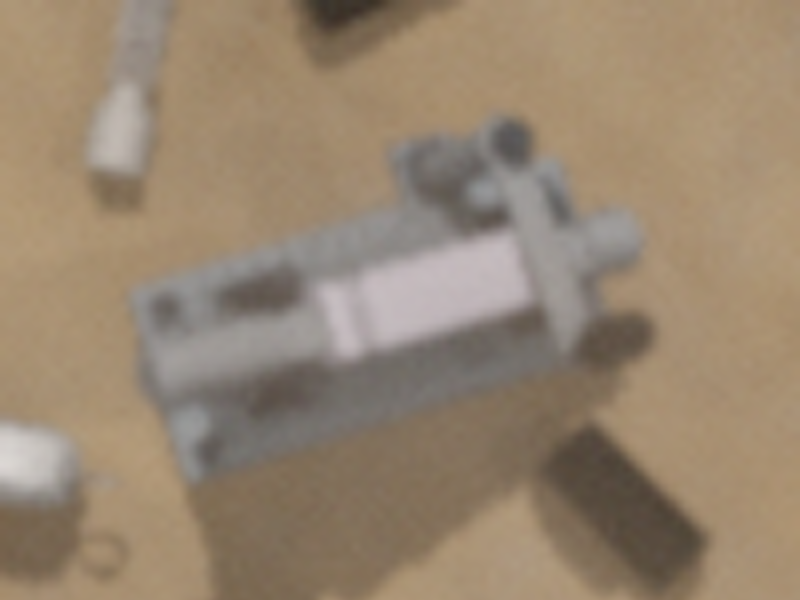

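View pics/both.png

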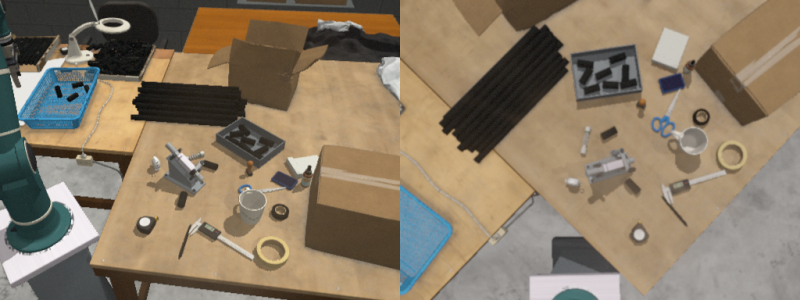

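```bash
cat > h.py <<'E'
import numpy as np,cv2
from scipy.spatial.transform import Rotation as R
from scipy.optimize import least_squares
from workcell import read_state, imaging, bot
def proj(cam,P):
    q=(np.atleast_2d(P)-cam["origin"])@R.from_rotvec(cam["rotation"]).as_matrix()
    return np.c_[cam["cx"]+cam["fx"]*q[:,0]/-q[:,2],cam["cy"]-cam["fy"]*q[:,1]/-q[:,2]]
def Rc(yaw): return (R.from_euler('z',yaw)*R.from_euler('y',-np.pi/6)).as_matrix()
def w(c,p): return np.array([c[0],c[1],.1])+np.atleast_2d(p)@Rc(c[2]).T
def knob(th,z,r=.072): return np.array([-.038-r*np.sin(th),-.040+r*np.cos(th),z])
E
cat > fit.py <<'E'
from h import *
S=imaging.snapshot("scene");T=imaging.snapshot("top")
pt=[((.1025,0,0),(165,370)),((-.0865,0,.011),(642,240)),((-.038,-.04,.026),(512,137)),((.0405,-.013,.013),(356,275)),((.0405,.013,.013),(378,350)),((.0405,-.013,-.013),(318,288)),((.0405,.013,-.013),(340,362)),('k',(635,332))]
ps=[((.1025,0,0),(230,114)),((-.0865,0,0),(592,482)),((-.038,-.04,.026),(592,292)),((.0405,.013,.013),(345,235)),((.0405,-.013,.013),(380,208)),((-.0475,-.013,.013),(520,348)),('k',(500,388))]
def px(l,o): return np.array([p[1] for p in l])/8-.44+o
def res(v,full=0):
    r=[]
    for cam,l,o in((T,pt,(220,175)),(S,ps,(185,170))):
        P=[knob(v[3],.053) if p[0]=='k' else p[0] for p in l]
        r.append(proj(cam,w(v,P))-px(l,o))
    return r if full else np.vstack(r).ravel()
best=min((least_squares(res,[.55,-.15,y,.05],loss='soft_l1') for y in np.arange(-3,3.1,1)),key=lambda s:s.cost)
v=best.x;print(np.round(v,4),best.cost)
for r in res(v,1):print(np.round(r,1).tolist())
np.save("c.npy",v)
for nm,cam,(c,r0) in(("a",S,(185,170)),("b",T,(220,175))):
    im=cv2.resize(cam["pixels"][r0:r0+75,c:c+100,::-1],None,fx=8,fy=8,interpolation=cv2.INTER_CUBIC)
    def ln(P,col=(0,0,255),cl=True):
        q=((proj(cam,w(v,P))-(c,r0)+.44)*8).round().astype(int);cv2.polylines(im,[q.reshape(-1,1,2)],cl,col,1)
    B=lambda x,y,z:[(x[i],y[j],z) for i,j in((0,0),(1,0),(1,1),(0,1))]
    ln(B((-.0475,.0405),(-.013,.013),.013));ln(B((-.0475,.0405),(-.013,.013),-.013))
    ln([(-.0865,0,0),(.1025,0,0)],(0,255,0),False)
    for x in(.0575,-.0575,.0475,-.0475): ln([(x,-.022,.0135),(x,.022,.0135),(x,.022,-.028),(x,-.022,-.028)],(255,0,0))
    a=np.linspace(0,6.28,20)
    for z in(.021,.053): ln([knob(v[3],z)+(.008*np.cos(t),.008*np.sin(t),0) for t in a],(0,255,255))
    for x in(.1025,-.0865): ln([(x,.011*np.cos(t),.011*np.sin(t)) for t in a],(0,255,0))
    cv2.imwrite(f"pics/ov_{nm}.png",cv2.resize(im,(520,390)) )
a=cv2.imread("pics/ov_a.png");b=cv2.imread("pics/ov_b.png")
cv2.imwrite("pics/ov.png",np.vstack([a[60:360],b[60:360]]))
E
python3 fit.py
```

```text
[ 0.531  -0.1456  1.8428 -0.0042] 23.14954631955117
[[-0.9, 0.6], [1.6, -1.4], [1.8, -0.1], [-3.1, 0.6], [-2.8, 1.1], [-3.1, 0.8], [-2.9, 1.2], [0.3, 0.4]]
[[0.8, -0.3], [0.8, 0.7], [1.0, 0.8], [-0.1, 0.4], [1.2, -1.1], [4.9, 3.3], [0.6, -1.0]]
```

View pics/ov.png

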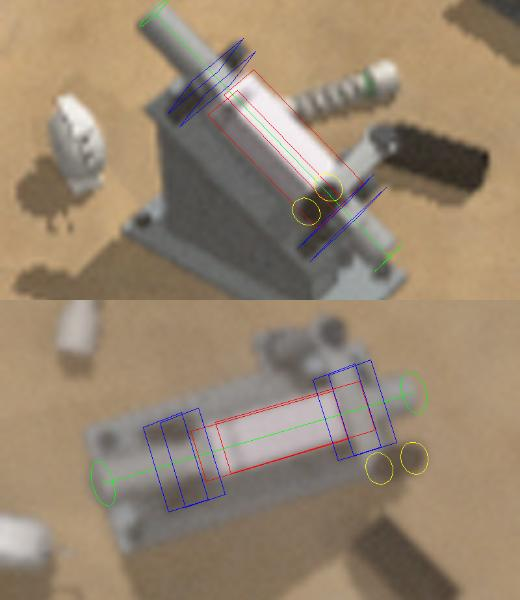

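```bash
sed -i 's/,((-.0475,-.013,.013),(520,348))//' fit.py; python3 fit.py
cat > f2.py <<'E'
exec(open('fit.py').read().split("best=")[0])
# free slide of handle, camera pixel offsets with prior
def r2(v):
    out=[]
    for k,(cam,l,o) in enumerate(((T,pt,(220,175)),(S,ps,(185,170)))):
        P=[knob(v[3],.053) if p[0]=='k' else p[0] for p in l]
        P=[np.array(p)+((v[8],0,0) if abs(p[0])==.0405 else 0) for p in P]
        out.append((proj(cam,w(v,P))-px(l,o)+v[4+2*k:6+2*k]).ravel())
    return np.r_[np.concatenate(out),np.array(v[4:8])/.6*1.5,v[8]/.004]
b=least_squares(r2,[.531,-.1456,1.84,0,0,0,0,0,0],loss='soft_l1');print(np.round(b.x,4));print(np.round(b.fun[:-5],1).tolist())
v=b.x;print('axis x',Rc(v[2])[:,0],'knob',w(v,knob(v[3],.044)))
for n in("counter","tube","mug"):
  print(n,[(round(r["score"],2),np.round(r["point"]).tolist()) for r in imaging.regions_of("top",n)[:2]])
E
python3 f2.py
```

```text
[ 0.5311 -0.1467  1.8415 -0.0197] 16.456751378267604
[[-0.4, 0.5], [2.0, -1.4], [2.2, -0.1], [-2.7, 0.6], [-2.4, 1.0], [-2.7, 0.7], [-2.5, 1.1], [0.4, 0.5]]
[[1.1, -0.1], [1.1, 0.9], [1.3, 1.0], [0.1, 0.6], [1.5, -0.9], [0.6, -1.1]]
[ 0.5304 -0.1441  1.8442  0.0208  0.2362 -0.1685 -0.4264 -0.1473 -0.0076]
[-1.2, 0.7, 1.2, -1.4, 1.4, -0.0, -0.9, -0.0, -0.7, 0.4, -1.0, 0.2, -0.8, 0.5, 0.5, 0.2, -0.1, -0.6, -0.0, 0.3, 0.2, 0.5, 0.8, 2.0, 2.2, 0.4, 0.2, -0.9]
axis x [-0.233839    0.83385809  0.5       ] knob [[ 0.51479596 -0.20685836  0.11835757]]
counter [(0.66, [220.0, 231.0]), (0.57, [237.0, 178.0])]
tube [(0.6, [296.0, 240.0]), (0.52, [264.0, 169.0])]
mug [(0.6, [372.0, 177.0])]
```

```bash
cat >> h.py <<'E'
C=np.array([.5304,-.1441,1.8442])
import os
if os.path.exists('C.npy'): C=np.load('C.npy')
def tool(p,phi):
    """TCP pose: grasp point at cradle p (m); tool z=-cradle z; tool y = -cradle x rotated ccw by phi."""
    M=Rc(C[2]);y=M@[-np.cos(phi),-np.sin(phi),0];z=-M[:,2]
    Rt=np.c_[np.cross(y,z),y,z];return w(C,p)[0]-.069*z,R.from_matrix(Rt)
def delta(p,phi):
    s=read_state();P,Q=tool(p,phi);t=(Q*R.from_rotvec(s["eef_rot"]).inv()).as_rotvec()
    print("turn",np.round(t,3).tolist(),"shift",np.round(P-s["eef_pos"],4).tolist(),"rows",round(max(np.linalg.norm(t)/.125,np.linalg.norm(P-s["eef_pos"])/.0417),1))
def st():
    s=read_state();M=Rc(C[2]);Q=R.from_rotvec(s["eef_rot"]).as_matrix();g=s["eef_pos"]+.069*Q[:,2]
    l=M.T@(g-[C[0],C[1],.1]);y=M.T@Q[:,1];z=M.T@Q[:,2]
    print("t",round(s["t"],2),"grasp_c mm",np.round(l*1e3,1).tolist(),"phi",round(np.arctan2(-y[1],-y[0]),3),"z",np.round(z,3).tolist(),"F_c",np.round(M.T@s["ft_force"],1).tolist(),"w mm",round(s["width"]*92,1),"gf",round(s["gripper_force"],1),"q",np.round(s["joints"],2).tolist())
def kp(th,z,dr=0): return knob(th,z,.072+dr)
E
python3 - <<'E'
from h import *
print([a for a in dir(bot) if a[0]!='_']);st()
delta(knob(0,.110),0); print(tool(knob(0,.110),0)[0])
E
```

```text
['Unreachable', 'sign_off', 'tip_extent']
t 1.55 grasp_c mm [784.6, 120.3, -298.6] phi 2.503 z [-0.5, -0.0, -0.866] F_c [0.6, 0.4, 0.5] w mm 92.0 gf 0.0 q [-1.32, 0.47, -0.01, 1.6, 0.01, 1.07, -0.06]
turn [0.009, 0.697, -2.495] shift [0.3419, -0.892, -0.0667] rows 23.0
[ 0.53264024 -0.27060271  0.23601855]
```

{"fn": "drive_tool", "kwargs": {"plan": [[[0, 0, -0.12], [0.02, -0.036, 0], -1], [[0, 0, -0.24], [0.04, -0.072, 0], -1], [[0, 0, -0.36], [0.06, -0.108, 0], -1], [[0, 0, -0.48], [0.08, -0.144, 0], -1], [[0, 0, -0.6], [0.1, -0.18, 0], -1]]}}

```text
t: 1.97
eef_pos: [0.2914, 0.4396, 0.3028]
eef_rot: [-1.371, -2.826, -0.001]
ft_force: [0.5, -0.0, -0.3]
width: 1.0
gripper_force: 0.0
```

{"fn": "drive_tool", "kwargs": {"plan": [[[0, 0, -0.06], [0.02, -0.036, 0], 0], [[0, 0, -0.12], [0.04, -0.072, 0], 0], [[0, 0, -0.18], [0.06, -0.108, 0], 0], [[0, 0, -0.24], [0.08, -0.144, 0], 0], [[0, 0, -0.3], [0.1, -0.18, 0], 0]]}}

```text
t: 2.38
eef_pos: [0.3913, 0.2596, 0.3031]
eef_rot: [-1.775, -2.592, -0.002]
ft_force: [0.3, 0.0, 0.1]
width: 0.656
gripper_force: 0.0
```

Run:
```python
from h import *
st();print(read_state()["eef_pos"]);delta(knob(0,.110),0)
```

```text
t 2.38 grasp_c mm [436.2, 24.8, -97.0] phi 1.655 z [-0.499, -0.001, -0.866] F_c [0.0, -0.3, 0.1] w mm 60.3 gf 0.0 q [-0.94, 0.16, 0.32, 2.05, -0.06, 0.95, -0.22]
[0.39133777 0.25957596 0.30308524]
turn [0.263, 0.527, -1.625] shift [0.1413, -0.5302, -0.0671] rows 13.8
```

{"fn": "drive_tool", "kwargs": {"plan": [[[0.018, 0.036, -0.111], [0.0095, -0.036, 0], 0.2], [[0.036, 0.072, -0.222], [0.019, -0.072, 0], 0.2], [[0.054, 0.108, -0.333], [0.0285, -0.108, 0], 0.2], [[0.072, 0.144, -0.444], [0.038, -0.144, 0], 0.2], [[0.09, 0.18, -0.555], [0.0475, -0.18, 0], 0.2]]}}

```text
t: 2.8
eef_pos: [0.4385, 0.0798, 0.3033]
eef_rot: [-2.268, -1.875, 0.037]
ft_force: [0.1, 0.4, -1.0]
width: 0.401
gripper_force: 0.0
```

{"fn": "drive_tool", "kwargs": {"plan": [[[0.018, 0.036, -0.111], [0.0095, -0.036, 0], 0.35], [[0.036, 0.072, -0.222], [0.019, -0.072, 0], 0.35], [[0.054, 0.108, -0.333], [0.0285, -0.108, 0], 0.35], [[0.072, 0.144, -0.444], [0.038, -0.144, 0], 0.35], [[0.09, 0.18, -0.555], [0.0475, -0.18, 0], 0.35]]}}

```text
t: 3.22
eef_pos: [0.4862, -0.1003, 0.3031]
eef_rot: [-2.535, -1.094, 0.07]
ft_force: [0.1, 0.0, -0.6]
width: 0.327
gripper_force: 0.0
```

{"fn": "drive_tool", "kwargs": {"plan": [[[0.018, 0.036, -0.111], [0.0095, -0.036, 0], 0.35], [[0.036, 0.072, -0.222], [0.019, -0.072, 0], 0.35], [[0.054, 0.108, -0.333], [0.0285, -0.108, 0], 0.35], [[0.072, 0.144, -0.444], [0.038, -0.144, 0], 0.35], [[0.083, 0.167, -0.515], [0.046, -0.17, 0], 0.35]]}}

```text
t: 3.63
eef_pos: [0.5315, -0.2721, 0.3023]
eef_rot: [-2.598, -0.351, 0.096]
ft_force: [0.9, -1.1, 0.2]
width: 0.324
gripper_force: 0.0
```

Run:
```python
from h import *
st();print(read_state()["eef_pos"]);delta(knob(0,.110),0);delta(knob(0.02,.046),0)
```

```text
t 3.63 grasp_c mm [-5.9, 33.4, 168.0] phi -0.005 z [0.0, -0.001, -1.0] F_c [-1.1, -0.6, 0.8] w mm 29.8 gf 0.0 q [0.03, 0.67, 0.8, 1.58, -0.69, 1.62, -0.31]
[ 0.53153442 -0.2721367   0.30225959]
turn [0.0, -0.001, 0.005] shift [0.0011, 0.0015, -0.0662] rows 1.6
turn [0.0, -0.001, 0.005] shift [-0.0072, 0.0311, -0.1224] rows 3.0
```

{"fn": "drive_tool", "kwargs": {"plan": [[[0, 0, 0], [0.001, 0.001, -0.035], 0.35], [[0, 0, 0], [0.001, 0.002, -0.066], 0.35], [[0, 0, 0], [-0.003, 0.0165, -0.0915], 0.35], [[0, 0, 0], [-0.003, 0.0165, -0.0915], 0.35]]}}

```text
t: 3.97
eef_pos: [0.527, -0.249, 0.2062]
eef_rot: [-2.589, -0.36, 0.105]
ft_force: [0.1, 1.1, -0.1]
width: 0.323
gripper_force: 0.0
```

Run:
```python
from h import *
st();delta(knob(0.02,.046),0)
A=imaging.snapshot("scene");B=imaging.snapshot("top")
out=[]
for cam,(c,r) in((A,(200,165)),(B,(240,170))):
    im=cam["pixels"][r:r+75,c:c+90,::-1];out.append(cv2.resize(im,(400,333),interpolation=cv2.INTER_CUBIC))
cv2.imwrite("pics/p1.png",np.hstack(out))
```

```text
t 3.97 grasp_c mm [-33.0, 32.1, 73.0] phi 0.001 z [0.007, 0.007, -1.0] F_c [0.9, -0.4, -0.6] w mm 29.7 gf 0.0 q [0.02, 0.76, 0.75, 1.68, -0.75, 1.47, -0.24]
turn [-0.006, -0.007, -0.004] shift [-0.0026, 0.008, -0.0263] rows 0.7
```

View pics/p1.png

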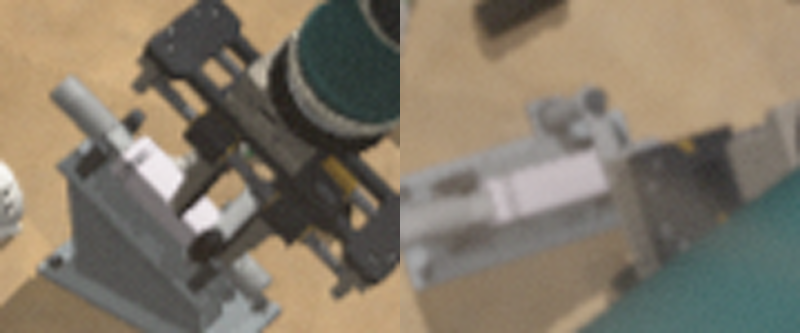

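{"fn": "drive_tool", "kwargs": {"plan": [[[-0.006, -0.007, 0], [-0.003, 0.005, -0.006], 0.35], [[-0.006, -0.007, 0], [-0.003, 0.007, -0.016], 0.35], [[-0.006, -0.007, 0], [-0.0025, 0.008, -0.026], 0.35], [[-0.006, -0.007, 0], [-0.0025, 0.008, -0.026], 0.35]]}}

```text
t: 4.4
eef_pos: [0.5261, -0.2432, 0.1839]
eef_rot: [-2.601, -0.364, 0.089]
ft_force: [-0.1, -0.2, -0.7]
width: 0.327
gripper_force: 0.0
```

Run:
```python
from h import *
st()
A=imaging.snapshot("scene")
im=A["pixels"][185:245,210:290,::-1];cv2.imwrite("pics/p2.png",cv2.resize(im,(640,480),interpolation=cv2.INTER_CUBIC))
for d in(.1,.5,.9,1.3,1.7): delta(kp(d,.046),d)
```

```text
t 4.4 grasp_c mm [-40.0, 30.7, 50.8] phi 0.006 z [-0.006, -0.003, -1.0] F_c [-0.5, 0.1, -0.5] w mm 30.1 gf 0.0 q [0.02, 0.77, 0.74, 1.71, -0.78, 1.42, -0.22]
turn [0.018, -0.041, 0.083] shift [-0.0002, -0.0021, -0.0076] rows 0.8
turn [0.071, -0.233, 0.43] shift [0.0144, -0.0226, -0.0212] rows 4.0
turn [0.124, -0.425, 0.777] shift [0.0372, -0.0359, -0.0322] rows 7.2
turn [0.176, -0.617, 1.124] shift [0.0648, -0.0398, -0.0387] rows 10.4
turn [0.229, -0.809, 1.471] shift [0.0928, -0.0338, -0.0397] rows 13.6
```

View pics/p2.png

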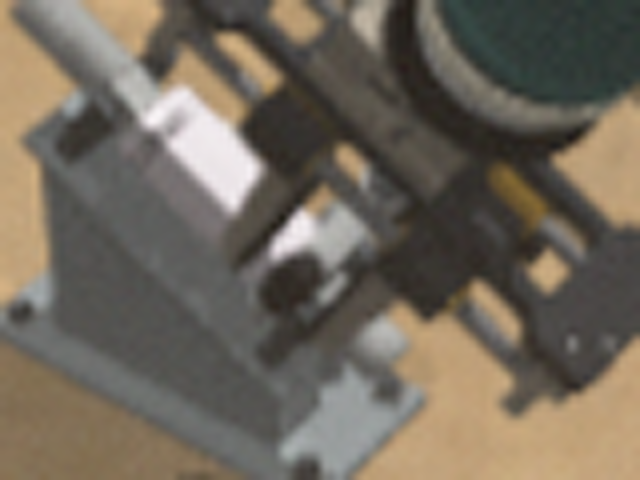

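```bash
cat >> h.py <<'E'
def path(poses,clo,start=None):
    """poses: list of (p,phi); prints calls of 5 rows, each relative to nominal end of previous call"""
    s=read_state();P0,Q0=(s["eef_pos"],R.from_rotvec(s["eef_rot"])) if start is None else tool(*start)
    for i in range(0,len(poses),5):
        rows=[]
        for p in poses[i:i+5]:
            P,Q=tool(*p);rows.append([np.round((Q*Q0.inv()).as_rotvec(),3).tolist(),np.round(P-P0,4).tolist(),clo])
        P0,Q0=P,Q;print(rows)
E
python3 - <<'E'
from h import *
o=np.array([0,-.003,0])
path([(kp(t,.048)+o,t) for t in np.arange(1,16)*.115],.35)
E
```

```text
[[[0.02, -0.048, 0.096], [0.0034, -0.0031, -0.0064], 0.35], [[0.035, -0.103, 0.196], [0.0066, -0.0095, -0.0105], 0.35], [[0.05, -0.158, 0.296], [0.0108, -0.0155, -0.0144], 0.35], [[0.065, -0.213, 0.396], [0.0157, -0.021, -0.0182], 0.35], [[0.081, -0.269, 0.496], [0.0213, -0.0259, -0.0218], 0.35]]
[[[0.016, -0.055, 0.1], [0.0063, -0.0042, -0.0033], 0.35], [[0.031, -0.111, 0.199], [0.0131, -0.0078, -0.0064], 0.35], [[0.047, -0.166, 0.299], [0.0204, -0.0106, -0.0091], 0.35], [[0.062, -0.221, 0.398], [0.0281, -0.0126, -0.0114], 0.35], [[0.078, -0.277, 0.498], [0.0361, -0.0138, -0.0133], 0.35]]
[[[0.016, -0.055, 0.1], [0.0081, -0.0004, -0.0015], 0.35], [[0.031, -0.111, 0.199], [0.0163, 0.0001, -0.0025], 0.35], [[0.047, -0.166, 0.299], [0.0245, 0.0014, -0.003], 0.35], [[0.062, -0.221, 0.398], [0.0325, 0.0035, -0.0031], 0.35], [[0.078, -0.277, 0.498], [0.0402, 0.0064, -0.0027], 0.35]]
```

{"fn": "drive_tool", "kwargs": {"plan": [[[0.02, -0.048, 0.096], [0.0034, -0.0031, -0.0064], 0.35], [[0.035, -0.103, 0.196], [0.0066, -0.0095, -0.0105], 0.35], [[0.05, -0.158, 0.296], [0.0108, -0.0155, -0.0144], 0.35], [[0.065, -0.213, 0.396], [0.0157, -0.021, -0.0182], 0.35], [[0.081, -0.269, 0.496], [0.0213, -0.0259, -0.0218], 0.35]]}}

```text
t: 4.87
eef_pos: [0.5478, -0.2704, 0.1636]
eef_rot: [-2.387, -1.086, -0.11]
ft_force: [-0.6, 1.8, 0.7]
width: 0.324
gripper_force: 0.4
```

{"fn": "drive_tool", "kwargs": {"plan": [[[0.016, -0.055, 0.1], [0.0063, -0.0042, -0.0033], 0.35], [[0.031, -0.111, 0.199], [0.0131, -0.0078, -0.0064], 0.35], [[0.047, -0.166, 0.299], [0.0204, -0.0106, -0.0091], 0.35], [[0.062, -0.221, 0.398], [0.0281, -0.0126, -0.0114], 0.35], [[0.078, -0.277, 0.498], [0.0361, -0.0138, -0.0133], 0.35]]}}

```text
t: 5.28
eef_pos: [0.5838, -0.2843, 0.1503]
eef_rot: [-2.003, -1.737, -0.306]
ft_force: [-1.0, 0.3, -0.1]
width: 0.324
gripper_force: 0.5
```

Run:
```python
from h import *
st();o=np.array([0,-.003,0])
path([(kp(t,.048)+o,t) for t in (1.26,1.38,1.5,1.62,1.72)],.35)
A=imaging.snapshot("scene")
im=A["pixels"][185:245,210:290,::-1];cv2.imwrite("pics/p3.png",cv2.resize(im,(640,480),interpolation=cv2.INTER_CUBIC))
```

```text
t 5.28 grasp_c mm [-104.2, -13.6, 49.2] phi 1.156 z [0.001, -0.001, -1.0] F_c [0.4, 0.9, -0.4] w mm 29.8 gf 0.5 q [0.24, 0.85, 0.46, 1.5, -0.67, 1.39, 0.8]
[[[0.012, -0.05, 0.091], [0.0075, 0.0007, -0.0022], 0.35], [[0.029, -0.108, 0.195], [0.0161, 0.0012, -0.0033], 0.35], [[0.045, -0.165, 0.299], [0.0246, 0.0025, -0.0039], 0.35], [[0.061, -0.223, 0.403], [0.0329, 0.0048, -0.0039], 0.35], [[0.074, -0.271, 0.489], [0.0397, 0.0073, -0.0035], 0.35]]
```

View pics/p3.png

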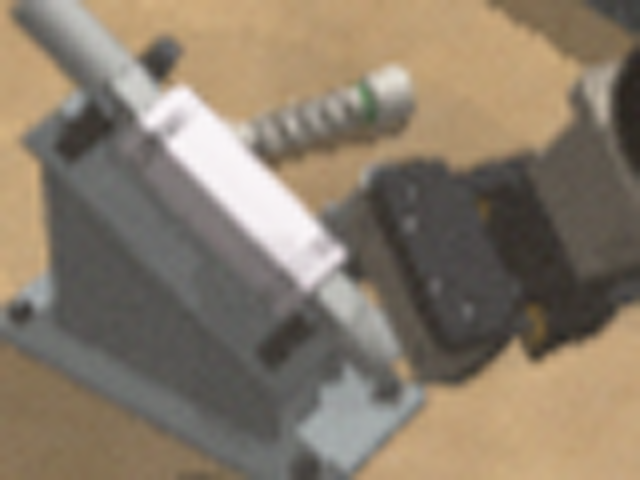

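{"fn": "drive_tool", "kwargs": {"plan": [[[0.012, -0.05, 0.091], [0.0075, 0.0007, -0.0022], 0.35], [[0.029, -0.108, 0.195], [0.0161, 0.0012, -0.0033], 0.35], [[0.045, -0.165, 0.299], [0.0246, 0.0025, -0.0039], 0.35], [[0.061, -0.223, 0.403], [0.0329, 0.0048, -0.0039], 0.35], [[0.074, -0.271, 0.489], [0.0397, 0.0073, -0.0035], 0.35]]}}

```text
t: 5.75
eef_pos: [0.6233, -0.2768, 0.1467]
eef_rot: [-1.474, -2.272, -0.478]
ft_force: [-1.3, 0.5, 0.2]
width: 0.321
gripper_force: 0.5
```

{"fn": "drive_tool", "kwargs": {"plan": [[[0, 0, 0], [0.004, -0.0145, 0.026], 0.35], [[0, 0, 0], [0.008, -0.029, 0.052], 0.35], [[0, 0, 0], [0.012, -0.0435, 0.078], 0.3], [[0, 0, 0], [0.012, -0.0435, 0.078], 0.0], [[0, 0, 0], [0.012, -0.0435, 0.078], -0.3]]}}

```text
t: 6.17
eef_pos: [0.6354, -0.3218, 0.2265]
eef_rot: [-1.483, -2.272, -0.478]
ft_force: [-0.9, -0.2, 0.2]
width: 0.471
gripper_force: 0.0
```

Run:
```python
from h import *
st()
A=imaging.snapshot("scene");B=imaging.snapshot("top")
out=[]
for cam,(c,r) in((A,(205,175)),(B,(232,185))):
    im=cam["pixels"][r:r+66,c:c+80,::-1];out.append(cv2.resize(im,(400,330),interpolation=cv2.INTER_CUBIC))
cv2.imwrite("pics/p4.png",np.hstack(out))
```

```text
t 6.17 grasp_c mm [-109.8, -53.3, 140.2] phi 1.712 z [-0.004, -0.002, -1.0] F_c [0.1, 0.9, 0.2] w mm 43.3 gf 0.0 q [0.34, 0.84, 0.36, 1.26, -0.57, 1.54, 1.21]
```

View pics/p4.png

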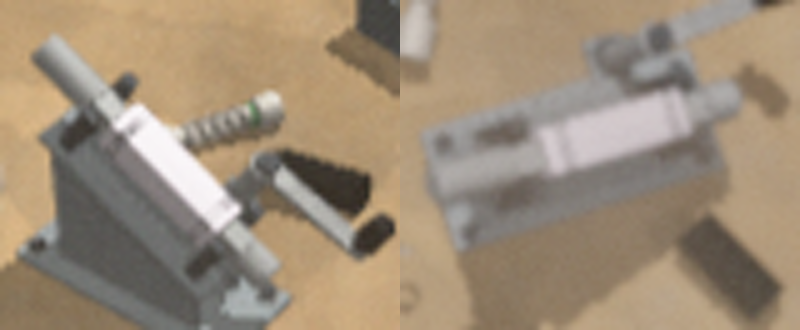

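```bash
cat > f3.py <<'E'
from h import *
S=imaging.snapshot("scene");T=imaging.snapshot("top")
H=lambda x,y:(x,y,.013)
s8=lambda a:np.array(a)/8-.44+(210,185)
s5=lambda a:np.array(a)/5-.4+(205,175)
t5=lambda a:(np.array(a)-(400,0))/5-.4+(232,185)
L=[(S,H(.0405,.013),s8((148,120))),(S,H(.0405,-.013),s8((185,88))),(S,H(-.0475,-.013),s8((345,255))),(S,H(-.0475,.013),s8((300,290))),
(S,(-.038,-.04,.026),s5((265,158))),(S,(.1025,0,0),s5((45,46))),(S,(-.0865,0,0),s5((268,274))),
(T,H(-.0475,-.013),t5((680,90))),(T,H(-.0475,.013),t5((692,130))),(T,(-.038,-.04,.026),t5((656,35))),(T,(-.0865,0,.011),t5((741,98))),(T,(.1025,0,0),t5((440,180)))]
def res(v):
    out=[]
    for cam,p,u in L:
        k=3 if cam is T else 5
        out.append(proj(cam,w(v,p))[0]-u+v[k:k+2])
    return np.r_[np.concatenate(out),v[3:7]/.5]
b=least_squares(res,[.53,-.145,1.84,0,0,0,0],loss='soft_l1');print(np.round(b.x,4));print(np.round(b.fun,1).tolist())
np.save("C.npy",b.x[:3])
import h;h.C=b.x[:3];h.st();h.delta((-.0035,0,.075),1.5708)
E
python3 f3.py
```

```text
[ 0.5302 -0.142   1.8365 -0.0378 -0.1184 -0.0986  0.2276]
[-1.5, -0.6, -0.3, -1.5, 0.7, -0.4, 0.7, 0.4, 0.9, 0.4, -0.3, -0.7, 0.0, 0.8, -0.2, -0.6, 0.3, 0.8, 1.2, 0.3, 0.2, -0.7, -1.8, 0.8, -0.1, -0.2, -0.2, 0.5]
t 6.37 grasp_c mm [-109.9, -54.2, 136.7] phi 1.72 z [0.002, 0.006, -1.0] F_c [0.3, 0.7, 0.1] w mm 59.1 gf 0.0 q [0.34, 0.84, 0.35, 1.27, -0.57, 1.54, 1.21]
turn [-0.02, 0.067, -0.132] shift [-0.085, 0.1044, -0.0001] rows 3.2
```

{"fn": "drive_tool", "kwargs": {"plan": [[[-0.005, 0.017, -0.033], [-0.021, 0.026, 0], -0.3], [[-0.01, 0.034, -0.066], [-0.042, 0.052, 0], -0.3], [[-0.015, 0.05, -0.1], [-0.064, 0.078, 0], -0.3], [[-0.02, 0.067, -0.132], [-0.085, 0.1044, 0], -0.3], [[-0.02, 0.067, -0.132], [-0.085, 0.1044, 0], -0.3]]}}

```text
t: 6.78
eef_pos: [0.5463, -0.2092, 0.2235]
eef_rot: [-1.628, -2.134, -0.438]
ft_force: [0.3, 0.1, -0.2]
width: 0.646
gripper_force: 0.0
```

Run:
```python
from h import *
st();path([((-.0035,0,z),1.5708) for z in (.06,.04,.02,.002,.002)],-.3)
```

```text
t 6.78 grasp_c mm [2.3, 2.4, 72.5] phi 1.572 z [0.006, 0.004, -1.0] F_c [-0.0, -0.3, -0.2] w mm 59.4 gf 0.0 q [0.2, 0.63, 0.37, 1.67, -0.58, 1.35, 1.09]
[[[-0.005, -0.005, -0.003], [0.0016, 0.0021, -0.0135], -0.3], [[-0.005, -0.005, -0.003], [-0.001, 0.0117, -0.0308], -0.3], [[-0.005, -0.005, -0.003], [-0.0036, 0.0214, -0.0481], -0.3], [[-0.005, -0.005, -0.003], [-0.006, 0.0301, -0.0637], -0.3], [[-0.005, -0.005, -0.003], [-0.006, 0.0301, -0.0637], -0.3]]
```

{"fn": "drive_tool", "kwargs": {"plan": [[[-0.005, -0.005, -0.003], [0.0016, 0.0021, -0.0135], -0.3], [[-0.005, -0.005, -0.003], [-0.001, 0.0117, -0.0308], -0.3], [[-0.005, -0.005, -0.003], [-0.0036, 0.0214, -0.0481], -0.3], [[-0.005, -0.005, -0.003], [-0.006, 0.0301, -0.0637], -0.3], [[-0.005, -0.005, -0.003], [-0.006, 0.0301, -0.0637], -0.3]]}}

```text
t: 7.2
eef_pos: [0.5426, -0.1823, 0.1575]
eef_rot: [-1.636, -2.141, -0.436]
ft_force: [-1.2, 0.4, -0.5]
width: 0.651
gripper_force: 0.0
```

{"fn": "drive_tool", "kwargs": {"plan": [[[0, 0, 0], [0, 0, 0], 0.2], [[0, 0, 0], [0, 0, 0], 0.35], [[0, 0, 0], [0, 0, 0], 0.36], [[0, 0, 0], [0, 0, 0], 0.38], [[0, 0, 0], [0, 0, 0], 0.38]]}}

```text
t: 7.62
eef_pos: [0.5434, -0.1867, 0.1614]
eef_rot: [-1.642, -2.146, -0.436]
ft_force: [-3.4, -2.3, 2.6]
width: 0.322
gripper_force: 2.0
```

Run:
```python
from h import *
st();print(read_state()["eef_pos"],read_state()["eef_rot"])
```

```text
t 7.62 grasp_c mm [-10.3, -1.3, 7.5] phi 1.571 z [-0.009, -0.004, -1.0] F_c [0.1, 3.9, 2.9] w mm 29.6 gf 2.0 q [0.19, 0.69, 0.35, 1.73, -0.63, 1.22, 1.12]
[ 0.54344854 -0.18668427  0.16144764] [-1.6417156  -2.14579289 -0.43605836]
```

Run:
```python
from h import *
delta((-.0035,.0005,.002),1.5708);imaging.snapshot("top");imaging.snapshot("top");st()
```

```text
turn [0.008, 0.006, 0.002] shift [-0.0036, 0.0074, -0.0017] rows 0.2
t 7.72 grasp_c mm [-10.3, -0.9, 7.5] phi 1.57 z [-0.008, -0.004, -1.0] F_c [0.4, 5.0, 3.4] w mm 28.4 gf 2.4 q [0.19, 0.69, 0.35, 1.73, -0.63, 1.22, 1.12]
```

{"fn": "drive_tool", "kwargs": {"plan": [[[0, 0, 0], [0, 0, 0], 0.2], [[0.008, 0.006, 0.002], [-0.0036, 0.0074, -0.0017], 0.2], [[0.008, 0.006, 0.002], [-0.0036, 0.0074, -0.0017], 0.2], [[0.008, 0.006, 0.002], [-0.0036, 0.0074, -0.0017], 0.2], [[0.008, 0.006, 0.002], [-0.0036, 0.0074, -0.0017], 0.2]]}}

```text
t: 8.13
eef_pos: [0.541, -0.1778, 0.1592]
eef_rot: [-1.634, -2.139, -0.441]
ft_force: [0.2, -0.6, 0.7]
width: 0.402
gripper_force: 0.0
```

Run:
```python
from h import *
st();delta((-.0035,.0005,.002),1.5708)
```

```text
t 8.13 grasp_c mm [-2.7, -1.1, 1.0] phi 1.572 z [0.001, -0.002, -1.0] F_c [-0.2, -0.1, 0.9] w mm 37.0 gf 0.0 q [0.18, 0.69, 0.34, 1.75, -0.63, 1.22, 1.12]
turn [-0.002, 0.002, 0.0] shift [-0.0011, -0.0015, 0.0005] rows 0.0
```

Good pose. Close fully.

{"fn": "drive_tool", "kwargs": {"plan": [[[0, 0, 0], [-0.001, 0, 0], 0.4], [[0, 0, 0], [-0.001, 0, 0], 1], [[0, 0, 0], [-0.001, 0, 0], 1], [[0, 0, 0], [-0.001, 0, 0], 1], [[0, 0, 0], [-0.001, 0, 0], 1]]}}

```text
t: 8.55
eef_pos: [0.5395, -0.1783, 0.1592]
eef_rot: [-1.634, -2.139, -0.44]
ft_force: [-1.7, -0.2, 0.3]
width: 0.279
gripper_force: 30.0
```

Run:
```python
from h import *
imaging.snapshot("top");imaging.snapshot("top");st();s=read_state();print(s["eef_pos"],s["eef_rot"])
np.savez("grasp.npz",p=s["eef_pos"],r=s["eef_rot"])
```

```text
t 8.65 grasp_c mm [-2.8, 0.5, 1.0] phi 1.571 z [0.001, -0.001, -1.0] F_c [0.5, 2.8, 0.0] w mm 26.0 gf 30.0 q [0.18, 0.68, 0.34, 1.75, -0.63, 1.22, 1.12]
[ 0.53951088 -0.17829629  0.15918246] [-1.6344354  -2.13843496 -0.44019851]
```

Run:
```python
from h import *
path([((-.0028,.0005,z),1.571) for z in (.012,.035,.065,.095,.105)],1)
print(Rc(C[2])[:,2]*-.12)
```

```text
[[[-0.001, 0.001, 0.001], [0.0015, -0.0052, 0.0096], 1], [[-0.001, 0.001, 0.001], [0.0045, -0.0163, 0.0295], 1], [[-0.001, 0.001, 0.001], [0.0084, -0.0308, 0.0555], 1], [[-0.001, 0.001, 0.001], [0.0124, -0.0453, 0.0814], 1], [[-0.001, 0.001, 0.001], [0.0137, -0.0501, 0.0901], 1]]
[-0.01575677  0.05789408 -0.10392305]
```

{"fn": "drive_tool", "kwargs": {"plan": [[[0, 0, 0], [0.0015, -0.0052, 0.0096], 1], [[0, 0, 0], [0.0045, -0.0163, 0.0295], 1], [[0, 0, 0], [0.0084, -0.0308, 0.0555], 1], [[0, 0, 0], [0.0124, -0.0453, 0.0814], 1], [[0, 0, 0], [0.0137, -0.0501, 0.0901], 1]]}}

```text
t: 9.07
eef_pos: [0.5548, -0.2317, 0.2531]
eef_rot: [-1.641, -2.143, -0.442]
ft_force: [0.7, -0.5, -2.6]
width: 0.28
gripper_force: 30.0
```

{"fn": "drive_tool", "kwargs": {"plan": [[[-0.0158, 0.0579, -0.1039], [0, 0, 0], 1], [[-0.0315, 0.1158, -0.2078], [0, 0, 0], 1], [[-0.0473, 0.1737, -0.3118], [0, 0, 0], 1], [[-0.063, 0.2316, -0.4157], [0, 0, 0], 1], [[-0.0788, 0.2895, -0.5196], [0, 0, 0], 1]]}}

```text
t: 9.48
eef_pos: [0.5533, -0.2278, 0.2486]
eef_rot: [-2.156, -1.523, -0.244]
ft_force: [0.8, 0.2, -3.4]
width: 0.277
gripper_force: 30.0
```

Run:
```python
from h import *
st()
```

```text
t 9.48 grasp_c mm [-2.7, 0.1, 104.1] phi 0.965 z [0.0, -0.002, -1.0] F_c [-1.7, -0.9, -2.9] w mm 25.5 gf 30.0 q [0.13, 0.64, 0.52, 1.62, -0.63, 1.44, 0.52]
```

{"fn": "drive_tool", "kwargs": {"plan": [[[-0.0158, 0.0579, -0.1039], [0, 0, 0], 1], [[-0.0315, 0.1158, -0.2078], [0, 0, 0], 1], [[-0.0473, 0.1737, -0.3118], [0, 0, 0], 1], [[-0.063, 0.2316, -0.4157], [0, 0, 0], 1], [[-0.0788, 0.2895, -0.5196], [0, 0, 0], 1]]}}

```text
t: 9.9
eef_pos: [0.5534, -0.2277, 0.2485]
eef_rot: [-2.49, -0.812, -0.036]
ft_force: [0.2, 0.1, -3.1]
width: 0.283
gripper_force: 30.0
```

{"fn": "drive_tool", "kwargs": {"plan": [[[-0.0158, 0.0579, -0.1039], [0, 0, 0], 1], [[-0.0315, 0.1158, -0.2078], [0, 0, 0], 1], [[-0.0473, 0.1737, -0.3118], [0, 0, 0], 1], [[-0.063, 0.2316, -0.4157], [0, 0, 0], 1], [[-0.0788, 0.2895, -0.5196], [0, 0, 0], 1]]}}

```text
t: 10.32
eef_pos: [0.5534, -0.2277, 0.2485]
eef_rot: [-2.63, -0.04, 0.174]
ft_force: [-0.0, 0.8, -2.9]
width: 0.28
gripper_force: 30.0
```

Run:
```python
from h import *
st()
```

```text
t 10.32 grasp_c mm [-2.8, 0.1, 104.0] phi -0.235 z [-0.001, -0.0, -1.0] F_c [-0.8, -0.2, -2.9] w mm 25.8 gf 30.0 q [-0.03, 0.72, 0.78, 1.63, -0.76, 1.52, -0.56]
```

{"fn": "drive_tool", "kwargs": {"plan": [[[-0.0158, 0.0579, -0.1039], [0, 0, 0], 1], [[-0.0315, 0.1158, -0.2078], [0, 0, 0], 1], [[-0.0473, 0.1737, -0.3118], [0, 0, 0], 1], [[-0.063, 0.2316, -0.4157], [0, 0, 0], 1], [[-0.0788, 0.2895, -0.5196], [0, 0, 0], 1]]}}

```text
t: 10.73
eef_pos: [0.5535, -0.2276, 0.2485]
eef_rot: [-2.565, 0.75, 0.375]
ft_force: [0.7, 0.7, -3.4]
width: 0.283
gripper_force: 30.0
```

{"fn": "drive_tool", "kwargs": {"plan": [[[-0.0158, 0.0579, -0.1039], [0, 0, 0], 1], [[-0.0315, 0.1158, -0.2078], [0, 0, 0], 1], [[-0.0473, 0.1737, -0.3118], [0, 0, 0], 1], [[-0.063, 0.2316, -0.4157], [0, 0, 0], 1], [[-0.0788, 0.2895, -0.5196], [0, 0, 0], 1]]}}

```text
t: 11.15
eef_pos: [0.5536, -0.2276, 0.2485]
eef_rot: [-2.289, 1.514, 0.554]
ft_force: [0.5, -0.8, -3.2]
width: 0.279
gripper_force: 30.0
```

Run:
```python
from h import *
st();path([((-.0007,.0005,z),1.571-np.pi) for z in (.104,.09,.07,.05,.05)],1)
```

```text
t 11.15 grasp_c mm [-2.7, 0.1, 104.0] phi -1.435 z [-0.001, 0.002, -1.0] F_c [-2.4, -0.2, -2.3] w mm 25.7 gf 30.0 q [-0.17, 0.83, 1.03, 1.64, -0.89, 1.64, -1.64]
[[[-0.017, 0.064, -0.118], [-0.001, 0.0015, 0.001], 1], [[-0.017, 0.064, -0.118], [-0.0028, 0.0082, -0.0111], 1], [[-0.017, 0.064, -0.118], [-0.0054, 0.0179, -0.0285], 1], [[-0.017, 0.064, -0.118], [-0.0081, 0.0275, -0.0458], 1], [[-0.017, 0.064, -0.118], [-0.0081, 0.0275, -0.0458], 1]]
```

{"fn": "drive_tool", "kwargs": {"plan": [[[-0.009, 0.032, -0.06], [-0.001, 0.0015, 0.001], 1], [[-0.017, 0.064, -0.118], [-0.001, 0.0015, 0.001], 1], [[-0.017, 0.064, -0.118], [-0.0054, 0.0179, -0.0285], 1], [[-0.017, 0.064, -0.118], [-0.0081, 0.0275, -0.0458], 1], [[-0.017, 0.064, -0.118], [-0.0081, 0.0275, -0.0458], 1]]}}

```text
t: 11.57
eef_pos: [0.5443, -0.1969, 0.1995]
eef_rot: [-2.201, 1.669, 0.597]
ft_force: [-0.0, 1.0, -3.8]
width: 0.282
gripper_force: 30.0
```

Run:
```python
from h import *
imaging.snapshot("top");imaging.snapshot("top");A=imaging.snapshot("scene");B=imaging.snapshot("top");imaging.snapshot("top")
st();path([((-.0007,.0005,z),1.571-np.pi) for z in (.04,.03,.022,.016,.016)],1)
path([((-.0007,.0005,z),1.571-np.pi) for z in (.012,.008,.004,.001,.001)],1,((-.0007,.0005,.016),1.571-np.pi))
out=[]
for cam,(c,r) in((A,(205,165)),(B,(232,180))):
    im=cam["pixels"][r:r+75,c:c+80,::-1];out.append(cv2.resize(im,(400,375),interpolation=cv2.INTER_CUBIC))
cv2.imwrite("pics/p5.png",np.hstack(out))
```

```text
t 11.82 grasp_c mm [-1.5, 0.6, 52.7] phi -1.564 z [-0.003, -0.002, -1.0] F_c [-2.4, -0.3, -2.9] w mm 25.8 gf 30.0 q [-0.21, 0.88, 1.03, 1.72, -0.95, 1.58, -1.73]
[[[0.001, 0.005, -0.005], [-0.0016, 0.0067, -0.0107], 1], [[0.001, 0.005, -0.005], [-0.0029, 0.0115, -0.0193], 1], [[0.001, 0.005, -0.005], [-0.004, 0.0153, -0.0263], 1], [[0.001, 0.005, -0.005], [-0.0048, 0.0182, -0.0314], 1], [[0.001, 0.005, -0.005], [-0.0048, 0.0182, -0.0314], 1]]
[[[0.0, 0.0, 0.0], [-0.0005, 0.0019, -0.0035], 1], [[0.0, 0.0, 0.0], [-0.0011, 0.0039, -0.0069], 1], [[0.0, 0.0, 0.0], [-0.0016, 0.0058, -0.0104], 1], [[0.0, 0.0, 0.0], [-0.002, 0.0072, -0.013], 1], [[0.0, 0.0, 0.0], [-0.002, 0.0072, -0.013], 1]]
```

View pics/p5.png

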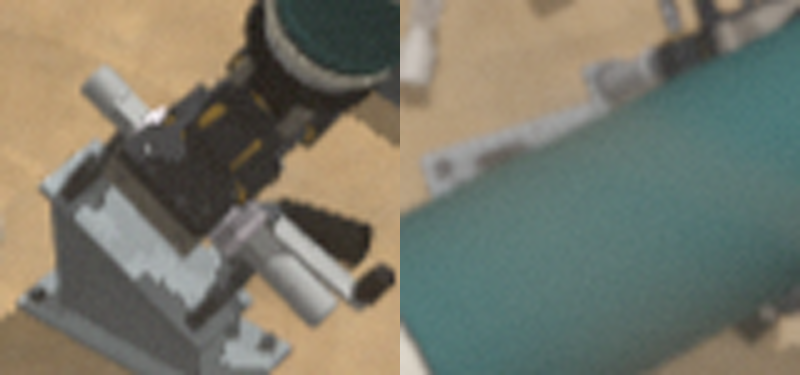

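{"fn": "drive_tool", "kwargs": {"plan": [[[0.001, 0.005, -0.005], [-0.0016, 0.0067, -0.0107], 1], [[0.001, 0.005, -0.005], [-0.0029, 0.0115, -0.0193], 1], [[0.001, 0.005, -0.005], [-0.004, 0.0153, -0.0263], 1], [[0.001, 0.005, -0.005], [-0.0048, 0.0182, -0.0314], 1], [[0.001, 0.005, -0.005], [-0.0048, 0.0182, -0.0314], 1]]}}

```text
t: 12.23
eef_pos: [0.5404, -0.1812, 0.1706]
eef_rot: [-2.196, 1.676, 0.594]
ft_force: [0.3, 2.0, -5.1]
width: 0.279
gripper_force: 30.0
```

Run:
```python
from h import *
imaging.snapshot("top");imaging.snapshot("top")
st();path([((-.0007,.0005,z),1.571-np.pi) for z in (.012,.008,.004,.001,.001)],1)
```

```text
t 12.33 grasp_c mm [0.4, 0.6, 13.6] phi -1.57 z [0.003, 0.002, -1.0] F_c [-1.5, -1.2, -3.9] w mm 25.8 gf 30.0 q [-0.23, 0.9, 1.01, 1.76, -0.99, 1.53, -1.72]
[[[-0.002, -0.002, -0.001], [-0.0001, 0.0, -0.0018], 1], [[-0.002, -0.002, -0.001], [-0.0006, 0.0019, -0.0053], 1], [[-0.002, -0.002, -0.001], [-0.0011, 0.0039, -0.0088], 1], [[-0.002, -0.002, -0.001], [-0.0015, 0.0053, -0.0114], 1], [[-0.002, -0.002, -0.001], [-0.0015, 0.0053, -0.0114], 1]]
```

{"fn": "drive_tool", "kwargs": {"plan": [[[-0.002, -0.002, -0.001], [-0.0001, 0.0, -0.0018], 1], [[-0.002, -0.002, -0.001], [-0.0006, 0.0019, -0.0053], 1], [[-0.002, -0.002, -0.001], [-0.0011, 0.0039, -0.0088], 1], [[-0.002, -0.002, -0.001], [-0.0015, 0.0053, -0.0114], 1], [[-0.002, -0.002, -0.001], [-0.0015, 0.0053, -0.0114], 1]]}}

```text
t: 12.75
eef_pos: [0.5391, -0.1771, 0.1601]
eef_rot: [-2.197, 1.679, 0.587]
ft_force: [1.2, -0.8, -3.7]
width: 0.283
gripper_force: 30.0
```

Run:
```python
from h import *
imaging.snapshot("top");imaging.snapshot("top")
st();delta((0,.0005,.001),1.571-np.pi)
```

```text
t 12.85 grasp_c mm [-1.4, 0.7, 1.3] phi -1.571 z [-0.001, -0.0, -1.0] F_c [-2.0, -1.3, -4.2] w mm 25.5 gf 30.0 q [-0.24, 0.91, 1.0, 1.78, -1.0, 1.51, -1.71]
turn [0.001, 0.0, 0.0] shift [-0.0002, 0.0013, 0.0004] rows 0.0
```

{"fn": "drive_tool", "kwargs": {"plan": [[[0, 0, 0], [0, 0, -0.0004], 0.1], [[0, 0, 0], [0, 0, -0.0004], 0.1], [[0, 0, 0], [0, 0, -0.0004], 0.1], [[0, 0, 0], [0, 0, -0.0004], 0], [[0, 0, 0], [0, 0, -0.0004], 0]]}}

```text
t: 13.27
eef_pos: [0.539, -0.1772, 0.1605]
eef_rot: [-2.196, 1.679, 0.587]
ft_force: [0.5, -0.1, 1.3]
width: 0.499
gripper_force: 0.0
```

{"fn": "drive_tool", "kwargs": {"plan": [[[0, 0, 0], [0.0027, -0.0097, 0.0173], 0], [[0, 0, 0], [0.0065, -0.024, 0.043], 0], [[0, 0, 0], [0.0105, -0.0385, 0.069], 0.35], [[0, 0, 0], [0.0145, -0.053, 0.095], 0.35], [[0, 0, 0], [0.0145, -0.053, 0.095], 0.35]]}}

```text
t: 13.68
eef_pos: [0.5543, -0.2345, 0.2604]
eef_rot: [-2.197, 1.682, 0.575]
ft_force: [-0.0, -0.5, 0.6]
width: 0.327
gripper_force: 0.0
```

Run:
```python
from h import *
imaging.snapshot("top");A=imaging.snapshot("scene");B=imaging.snapshot("top")
st()
out=[]
for cam,(c,r) in((A,(205,165)),(B,(232,180))):
    im=cam["pixels"][r:r+75,c:c+80,::-1];out.append(cv2.resize(im,(400,375),interpolation=cv2.INTER_CUBIC))
cv2.imwrite("pics/p6.png",np.hstack(out))
delta(kp(1.65,.11)+[0,-.003,0],1.65-np.pi);delta(kp(1.65,.11)+[0,-.003,0],1.65)
```

```text
t 13.83 grasp_c mm [-1.3, 0.7, 110.6] phi -1.571 z [0.0, -0.0, -1.0] F_c [-0.0, -0.2, -0.1] w mm 29.8 gf 0.0 q [-0.18, 0.84, 1.06, 1.63, -0.9, 1.67, -1.77]
turn [0.01, -0.038, 0.069] shift [0.0723, -0.0774, -0.0548] rows 2.9
turn [-0.401, 1.478, -2.652] shift [0.0723, -0.0774, -0.0548] rows 24.5
```

View pics/p6.png

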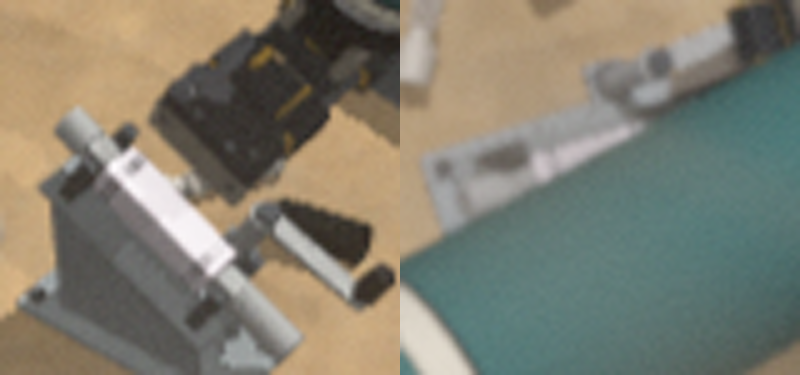

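{"fn": "drive_tool", "kwargs": {"plan": [[[0.0158, -0.0579, 0.1039], [0.003, -0.003, -0.002], 0.35], [[0.0315, -0.1158, 0.2078], [0.006, -0.006, -0.004], 0.35], [[0.0473, -0.1737, 0.3118], [0.009, -0.009, -0.006], 0.35], [[0.063, -0.2316, 0.4157], [0.012, -0.012, -0.008], 0.35], [[0.0788, -0.2895, 0.5196], [0.0145, -0.0155, -0.011], 0.35]]}}

```text
t: 14.25
eef_pos: [0.568, -0.2442, 0.2427]
eef_rot: [-2.521, 0.918, 0.418]
ft_force: [-0.4, 0.5, -0.2]
width: 0.324
gripper_force: 0.0
```

{"fn": "drive_tool", "kwargs": {"plan": [[[0.0158, -0.0579, 0.1039], [0.003, -0.003, -0.002], 0.35], [[0.0315, -0.1158, 0.2078], [0.006, -0.006, -0.004], 0.35], [[0.0473, -0.1737, 0.3118], [0.009, -0.009, -0.006], 0.35], [[0.063, -0.2316, 0.4157], [0.012, -0.012, -0.008], 0.35], [[0.0788, -0.2895, 0.5196], [0.0145, -0.0155, -0.011], 0.35]]}}

```text
t: 14.67
eef_pos: [0.5826, -0.2597, 0.2316]
eef_rot: [-2.63, 0.13, 0.221]
ft_force: [0.8, -0.5, -0.6]
width: 0.328
gripper_force: 0.0
```

{"fn": "drive_tool", "kwargs": {"plan": [[[0.0158, -0.0579, 0.1039], [0.003, -0.003, -0.002], 0.35], [[0.0315, -0.1158, 0.2078], [0.006, -0.006, -0.004], 0.35], [[0.0473, -0.1737, 0.3118], [0.009, -0.009, -0.006], 0.35], [[0.063, -0.2316, 0.4157], [0.012, -0.012, -0.008], 0.35], [[0.0788, -0.2895, 0.5196], [0.0145, -0.0155, -0.011], 0.35]]}}

```text
t: 15.08
eef_pos: [0.597, -0.2751, 0.2206]
eef_rot: [-2.533, -0.649, 0.012]
ft_force: [-0.3, 0.1, 0.5]
width: 0.325
gripper_force: 0.0
```

{"fn": "drive_tool", "kwargs": {"plan": [[[0.0158, -0.0579, 0.1039], [0.003, -0.003, -0.002], 0.35], [[0.0315, -0.1158, 0.2078], [0.006, -0.006, -0.004], 0.35], [[0.0473, -0.1737, 0.3118], [0.009, -0.009, -0.006], 0.35], [[0.063, -0.2316, 0.4157], [0.012, -0.012, -0.008], 0.35], [[0.0788, -0.2895, 0.5196], [0.0145, -0.0155, -0.011], 0.35]]}}

```text
t: 15.5
eef_pos: [0.6116, -0.2905, 0.2095]
eef_rot: [-2.239, -1.376, -0.197]
ft_force: [-0.7, -1.1, 0.5]
width: 0.326
gripper_force: 0.0
```

{"fn": "drive_tool", "kwargs": {"plan": [[[0.0158, -0.0579, 0.1039], [0.003, -0.003, -0.002], 0.35], [[0.0315, -0.1158, 0.2078], [0.006, -0.006, -0.004], 0.35], [[0.0473, -0.1737, 0.3118], [0.009, -0.009, -0.006], 0.35], [[0.063, -0.2316, 0.4157], [0.012, -0.012, -0.008], 0.35], [[0.0788, -0.2895, 0.5196], [0.0145, -0.0155, -0.011], 0.35]]}}

```text
t: 15.92
eef_pos: [0.626, -0.306, 0.1985]
eef_rot: [-1.762, -2.01, -0.396]
ft_force: [-0.1, 0.0, 0.5]
width: 0.324
gripper_force: 0.0
```

Run:
```python
from h import *
imaging.snapshot("top");A=imaging.snapshot("scene")
st()
# keeper angle from knob pixels in scene: report predicted knob top / arm end for several angles
for th in(1.55,1.6,1.65,1.7,1.75): print(th,proj(A,w(C,[kp(th,.053),kp(th,.021)])).round(1).tolist())
print([(round(r["score"],2),np.round(r["point"],1).tolist()) for r in imaging.regions_of("scene","keeper_knob")[:2]])
delta(kp(1.65,.11)+[0,-.003,0],1.65)
```

```text
t 16.02 grasp_c mm [-110.0, -48.6, 107.9] phi 1.429 z [0.004, 0.002, -1.0] F_c [-0.9, -0.7, -0.7] w mm 29.9 gf 0.0 q [0.31, 0.85, 0.38, 1.33, -0.6, 1.49, 0.95]
1.55 [[279.6, 221.0], [274.9, 225.4]]
1.6 [[280.4, 220.3], [275.6, 224.7]]
1.65 [[281.1, 219.5], [276.3, 223.9]]
1.7 [[281.7, 218.7], [277.0, 223.1]]
1.75 [[282.3, 217.9], [277.5, 222.3]]
[(0.7, [267.3, 218.3])]
turn [0.026, -0.111, 0.193] shift [0.0001, -0.0006, 0.0015] rows 1.8
```

Run:
```python
from h import *
o=[0,-.002,0]
path([(kp(1.66,z)+o,1.66) for z in(.11,.1,.08,.06,.048)],.25)
```

```text
[[[0.028, -0.116, 0.202], [-0.0002, -0.0006, 0.0016], 0.25], [[0.028, -0.116, 0.202], [-0.0015, 0.0042, -0.0071], 0.25], [[0.028, -0.116, 0.202], [-0.0042, 0.0138, -0.0244], 0.25], [[0.028, -0.116, 0.202], [-0.0068, 0.0235, -0.0417], 0.25], [[0.028, -0.116, 0.202], [-0.0084, 0.0293, -0.0521], 0.25]]
```

{"fn": "drive_tool", "kwargs": {"plan": [[[0.014, -0.058, 0.101], [-0.0002, -0.0006, 0.0016], 0.25], [[0.028, -0.116, 0.202], [-0.0002, -0.0006, 0.0016], 0.25], [[0.028, -0.116, 0.202], [-0.0035, 0.011, -0.02], 0.25], [[0.028, -0.116, 0.202], [-0.0068, 0.0235, -0.0417], 0.25], [[0.028, -0.116, 0.202], [-0.0084, 0.0293, -0.0521], 0.25]]}}

```text
t: 16.48
eef_pos: [0.6165, -0.2754, 0.1455]
eef_rot: [-1.541, -2.217, -0.466]
ft_force: [0.1, 0.4, -0.7]
width: 0.373
gripper_force: 0.0
```

Run:
```python
from h import *
imaging.snapshot("top");imaging.snapshot("top")
st();o=[0,-.002,0]
th=[1.55,1.44,1.33,1.22,1.1,.98,.86,.74,.62,.5,.39,.28,.2,.15,.15]
path([(kp(t,.048)+o,t) for t in th],.35)
```

```text
t 16.58 grasp_c mm [-108.3, -48.2, 46.5] phi 1.662 z [0.002, 0.002, -1.0] F_c [-0.1, -0.4, 1.4] w mm 34.4 gf 0.0 q [0.31, 0.86, 0.31, 1.42, -0.59, 1.36, 1.19]
[[[-0.017, 0.052, -0.098], [-0.007, -0.0041, 0.0006], 0.35], [[-0.031, 0.105, -0.193], [-0.0148, -0.0057, 0.0009], 0.35], [[-0.046, 0.158, -0.288], [-0.0226, -0.0065, 0.0016], 0.35], [[-0.06, 0.211, -0.383], [-0.0305, -0.0065, 0.0028], 0.35], [[-0.076, 0.269, -0.487], [-0.0389, -0.0057, 0.0045], 0.35]]
[[[-0.016, 0.058, -0.104], [-0.0082, 0.0017, 0.0022], 0.35], [[-0.032, 0.116, -0.208], [-0.016, 0.0043, 0.0048], 0.35], [[-0.047, 0.174, -0.312], [-0.0233, 0.0077, 0.0078], 0.35], [[-0.063, 0.232, -0.416], [-0.0301, 0.0118, 0.0112], 0.35], [[-0.079, 0.289, -0.52], [-0.0362, 0.0168, 0.0148], 0.35]]
[[[-0.014, 0.053, -0.095], [-0.0049, 0.0051, 0.0036], 0.35], [[-0.029, 0.106, -0.191], [-0.0091, 0.0106, 0.0073], 0.35], [[-0.039, 0.145, -0.26], [-0.0117, 0.015, 0.0101], 0.35], [[-0.046, 0.169, -0.303], [-0.0131, 0.0178, 0.0119], 0.35], [[-0.046, 0.169, -0.303], [-0.0131, 0.0178, 0.0119], 0.35]]
```

{"fn": "drive_tool", "kwargs": {"plan": [[[-0.017, 0.052, -0.098], [-0.007, -0.0041, 0.0006], 0.35], [[-0.031, 0.105, -0.193], [-0.0148, -0.0057, 0.0009], 0.35], [[-0.046, 0.158, -0.288], [-0.0226, -0.0065, 0.0016], 0.35], [[-0.06, 0.211, -0.383], [-0.0305, -0.0065, 0.0028], 0.35], [[-0.076, 0.269, -0.487], [-0.0389, -0.0057, 0.0045], 0.35]]}}

```text
t: 17.0
eef_pos: [0.5792, -0.2853, 0.1538]
eef_rot: [-2.066, -1.671, -0.286]
ft_force: [0.2, 0.1, -0.9]
width: 0.326
gripper_force: 0.7
```

{"fn": "drive_tool", "kwargs": {"plan": [[[-0.016, 0.058, -0.104], [-0.0082, 0.0017, 0.0022], 0.35], [[-0.032, 0.116, -0.208], [-0.016, 0.0043, 0.0048], 0.35], [[-0.047, 0.174, -0.312], [-0.0233, 0.0077, 0.0078], 0.35], [[-0.063, 0.232, -0.416], [-0.0301, 0.0118, 0.0112], 0.35], [[-0.079, 0.289, -0.52], [-0.0362, 0.0168, 0.0148], 0.35]]}}

```text
t: 17.42
eef_pos: [0.5427, -0.2689, 0.1688]
eef_rot: [-2.442, -0.975, -0.078]
ft_force: [0.0, -1.6, -0.1]
width: 0.327
gripper_force: 0.9
```

Run:
```python
from h import *
imaging.snapshot("top")
A=imaging.snapshot("scene");st();o=[0,-.002,0]
cv2.imwrite("pics/p7.png",cv2.resize(A["pixels"][170:240,210:290,::-1],(560,490),interpolation=cv2.INTER_CUBIC))
path([(kp(t,.048)+o,t) for t in (.4,.28,.16,.05,-.03)],.35)
```

```text
t 17.52 grasp_c mm [-74.0, 21.0, 53.1] phi 0.501 z [-0.008, 0.001, -1.0] F_c [0.2, -0.5, -0.8] w mm 30.1 gf 0.0 q [0.14, 0.79, 0.59, 1.63, -0.71, 1.38, 0.21]
[[[-0.005, 0.049, -0.088], [-0.0056, 0.0078, -0.0007], 0.35], [[-0.021, 0.107, -0.192], [-0.0103, 0.0138, 0.0033], 0.35], [[-0.037, 0.164, -0.296], [-0.014, 0.0203, 0.0075], 0.35], [[-0.051, 0.217, -0.392], [-0.0166, 0.0267, 0.0115], 0.35], [[-0.062, 0.255, -0.461], [-0.018, 0.0315, 0.0144], 0.35]]
```

View pics/p7.png

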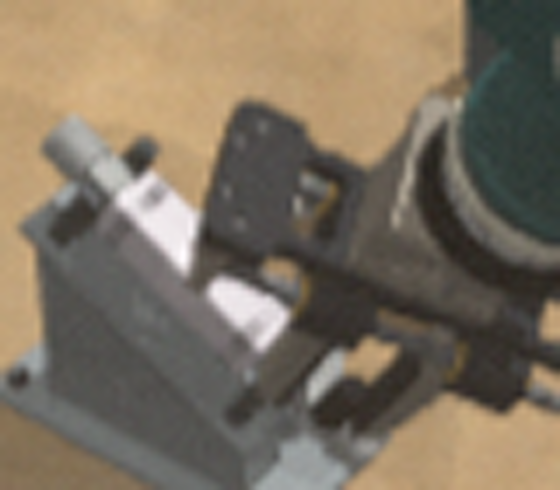

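The picture shows the knob at crop pixel (345, 400), between the two fingers, with the arm swinging back across. That was my 11th view, one over the limit of 10, so from here I'll use numbers only.

{"fn": "drive_tool", "kwargs": {"plan": [[[-0.005, 0.049, -0.088], [-0.0056, 0.0078, -0.0007], 0.35], [[-0.021, 0.107, -0.192], [-0.0103, 0.0138, 0.0033], 0.35], [[-0.037, 0.164, -0.296], [-0.014, 0.0203, 0.0075], 0.35], [[-0.051, 0.217, -0.392], [-0.0166, 0.0267, 0.0115], 0.35], [[-0.062, 0.255, -0.461], [-0.018, 0.0315, 0.0144], 0.35]]}}

```text
t: 17.93
eef_pos: [0.5249, -0.2362, 0.1825]
eef_rot: [-2.603, -0.307, 0.103]
ft_force: [-0.1, -1.1, -1.4]
width: 0.326
gripper_force: 0.8
```

Run:
```python
from h import *
imaging.snapshot("top");imaging.snapshot("top");st()
path([(kp(0,.048)+[d,-.002,0],-.03) for d in (.004,.006,.008,.01,.01)],.35)
```

```text
t 18.03 grasp_c mm [-35.7, 29.3, 47.1] phi -0.025 z [0.001, -0.0, -1.0] F_c [0.4, -0.6, -0.1] w mm 29.9 gf 0.0 q [0.03, 0.76, 0.71, 1.72, -0.77, 1.41, -0.27]
[[[-0.002, 0.003, -0.004], [-0.001, 0.0009, 0.0017], 0.35], [[-0.002, 0.003, -0.004], [-0.0014, 0.0025, 0.0027], 0.35], [[-0.002, 0.003, -0.004], [-0.0019, 0.0042, 0.0037], 0.35], [[-0.002, 0.003, -0.004], [-0.0023, 0.0059, 0.0047], 0.35], [[-0.002, 0.003, -0.004], [-0.0023, 0.0059, 0.0047], 0.35]]
```

{"fn": "drive_tool", "kwargs": {"plan": [[[0, 0, 0], [-0.001, 0.0015, 0.0017], 0.35], [[0, 0, 0], [-0.0014, 0.003, 0.0027], 0.35], [[0, 0, 0], [-0.0019, 0.0042, 0.0037], 0.35], [[0, 0, 0], [-0.0019, 0.0042, 0.0037], 0.35], [[0, 0, 0], [-0.0019, 0.0042, 0.0037], 0.35]]}}

```text
t: 18.45
eef_pos: [0.5235, -0.233, 0.185]
eef_rot: [-2.606, -0.311, 0.1]
ft_force: [4.1, -3.6, -6.9]
width: 0.326
gripper_force: 3.8
```

Run:
```python
from h import *
st()
```

```text
t 18.45 grasp_c mm [-32.3, 30.3, 47.6] phi -0.027 z [-0.003, -0.002, -1.0] F_c [-7.4, -3.0, -3.7] w mm 30.0 gf 3.8 q [0.02, 0.75, 0.71, 1.72, -0.76, 1.4, -0.27]
```

{"fn": "drive_tool", "kwargs": {"plan": [[[0, 0, 0], [0.001, -0.0045, -0.0027], 0.35], [[0, 0, 0], [0.001, -0.0045, -0.0027], 0.35], [[0, 0, 0], [0.0045, -0.017, 0.02], 0.35], [[0, 0, 0], [0.0085, -0.0315, 0.046], 0.35], [[0, 0, 0], [0.0125, -0.046, 0.072], 0.35]]}}

```text
t: 18.87
eef_pos: [0.5348, -0.2775, 0.2583]
eef_rot: [-2.599, -0.311, 0.105]
ft_force: [0.2, -1.3, 0.2]
width: 0.322
gripper_force: 0.0
```

{"fn": "drive_tool", "kwargs": {"plan": [[[0, 0, 0], [0.004, -0.03, 0.02], 0.35], [[0, 0, 0], [0.008, -0.06, 0.04], 0.35], [[0, 0, 0], [0.012, -0.09, 0.06], 0.35], [[0, 0, 0], [0.012, -0.12, 0.08], 0.35], [[0, 0, 0], [0.012, -0.14, 0.09], 0.35]]}}

```text
t: 19.28
eef_pos: [0.5464, -0.4203, 0.3498]
eef_rot: [-2.604, -0.309, 0.103]
ft_force: [-0.4, -0.7, -0.4]
width: 0.323
gripper_force: 0.0
```

Run:
```python
from h import *
imaging.snapshot("top")
st()
for c in("scene","top"):
    cam=imaging.snapshot(c)
    for l in("keeper_knob","gauge","counter","tube_a","small_gauge","stamp"):
        print(c,l,[(round(r["score"],2),np.round(r["point"],1).tolist(),int(r["mask"].sum())) for r in imaging.regions_of(c,l)[:2]])
    print("knob pred",[proj(cam,w(C,kp(t,.04))).round(1).tolist() for t in(0,.15,.4)],"long/short tips",proj(cam,w(C,[(-.1095,0,0),(.0795,0,0)])).round(1).tolist())
    # dark pixels near the knob
    im=cam["pixels"].astype(int).max(2);u=proj(cam,w(C,kp(0,.04)))[0].round().astype(int)
    print(im[u[1]-7:u[1]+8,u[0]-9:u[0]+10])
```

```text
t 19.33 grasp_c mm [-113.9, 59.9, 286.3] phi -0.034 z [-0.004, -0.002, -1.0] F_c [1.4, 2.5, 0.4] w mm 29.5 gf 0.0 q [0.33, 0.79, 0.72, 1.2, -0.65, 1.82, -0.32]
scene keeper_knob [(0.59, [246.6, 214.9], 94), (0.35, [269.0, 296.2], 864)]
scene gauge [(0.89, [231.5, 210.6], 536), (0.73, [236.9, 218.4], 646)]
scene counter [(0.64, [197.1, 205.0], 156)]
scene tube_a [(0.67, [270.5, 214.6], 144), (0.58, [231.7, 254.6], 204)]
scene small_gauge [(0.56, [251.2, 196.5], 133)]
scene stamp [(0.42, [238.1, 207.7], 447)]
knob pred [[[244.9, 218.5]], [[247.8, 221.1]], [[253.1, 224.6]]] long/short tips [[263.9, 235.8], [218.8, 188.6]]
[[131 132 142 192 238 246 241 240 239 240 238 239 231 186 170 189 189 185
  181]
 [127 128 130 141 195 241 246 242 240 240 238 238 221 194 195 189 184 178
  178]
 [128 133 130 130 143 196 239 245 240 240 239 222 193 191 189 185 180 177
  152]
 [117 125 123 131 132 144 200 241 241 215 189 144 157 184 184 181 181 151
  105]
 [105 118 123 128 130 130 147 197 194 131  85  76  98 144 176 179 147 101
   80]
 [103 106 117 127 128 131 127 120  86  65  75  72  74 114 171 149  9
[... 1656 characters left out ...]
 103 104 101 103 106 103 108 118 130 138 149
  166]
 [124 126 138 149 131 104 100 103 101 102 104 101 104 106 119 131 145 156
  167]
 [125 125 132 136 125 104  98  94 102 101 104 105 107 116 126 142 157 165
  171]
 [124 125 126 129 118 109 105  97 100 108 109 118 122 128 141 155 167 174
  172]
 [126 127 127 127 125 118 114 110 116 119 122 131 135 144 157 168 174 175
  175]
 [128 127 132 132 130 128 126 128 133 134 132 139 146 157 169 175 177 175
  176]
 [135 136 132 132 131 131 134 129 134 134 138 151 158 169 175 177 177 178
  177]
 [137 133 132 133 130 132 131 131 137 141 147 163 172 175 176 177 179 176
  177]
 [135 134 133 132 134 131 134 136 145 152 156 169 177 176 178 178 178 175
  177]]
```

```bash
python3 -c "
from workcell import bot
print(bot.sign_off())"
```

```text
the job is handed in; nothing more can be done
None
```

The gauge lies home with its short plug up the slope, the keeper is back at its stop and the job is handed in at about 19 s, though no verdict came back and I viewed 11 pictures against the limit of 10.

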